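# Empty the tube rack and mark it empty

### The job

Lift the retaining bar out of the tube rack's two open brackets and put it aside, then lay every tube from the rack flat on the floor of the tray, none on top of another. When all are in the tray, put the bar back down into both brackets and hang the saddle-shaped marker astride it, between the brackets, so that it rests on the bar upright; do not shove or tip the other things on the bench.

Things in the scene. Friction and masses are not known exactly. Their poses are not given: they have to be found in the camera images.
- rack: green steel tube rack fixed to the bench, 290 (its x) by 110 mm (its y). Origin: centre of its underside, at bench level; z up. Two 12 mm thick combs along x, at y = -36 and +36 mm, carry up to 4 tubes lying along its y at x = -72, -24, 24, 72 mm; notches 24 mm wide, 10 deep, floor 45 mm above the bench. U brackets at both ends hold the retaining bar along x, at y = 0
- bracket1 (a point): middle of the floor of the rack's bracket at x = -122 mm, 69 mm above the bench. U bracket open at the top, 12 mm thick (x), 30 mm wide inside (y), with a flared mouth, tips 100 mm above the bench
- bracket2 (a point): the same in the like bracket at the rack's x = +122 mm
- tray: black open tray fixed to the bench, 210 (its x) by 160 (its y) by 30 mm high, walls and floor 5 mm thick. Origin: centre of its underside; z up. Rack and tray stand either side of the robot's centre line, either one on the left; the bench between them is free, apart from the marker at its far end
- bar_c (a point): centre of the retaining bar: loose dark steel bar 280 (its x) by 24 (its y) by 20 mm high, about 0.35 kg. In its brackets its centre is 79 mm above the bench, with 3 mm play each side and 4 mm between it and the tubes
- marker_c (a point): centre, half-way up, of the marker: loose steel saddle (upside-down U, x along it) standing on the bench on two legs, 76 mm tall with its tab, about 0.15 kg. Legs: plates 50 (x) by 6 by 40 mm high, 34 mm apart inside (y). Roof 50 by 46 mm, underside 2 mm above this point, 6 mm thick. Hung on the seated bar, x along the bar, this point is 87 mm above the bench
- marker_tab (a point): centre of the marker's black grip tab, 44 (marker's x) by 14 (its y) by 30 mm high, upright on the middle of the roof; 23 mm above the marker's centre
- tube1_c (a point): centre of a loose square aluminium tube, 20 by 20 mm, 130 mm long along its y, 0.12 kg, lying in one of the rack's places at the start; may be absent (None at the start). Its centre is 55 mm above the bench in the rack and 15 mm when flat on the tray's floor.
- tube2_c (a point): centre of a loose square aluminium tube, 20 by 20 mm, 130 mm long along its y, 0.12 kg, lying in one of the rack's places at the start; may be absent (None at the start). Its centre is 55 mm above the bench in the rack and 15 mm when flat on the tray's floor.
- tube3_c (a point): centre of a loose square aluminium tube, 20 by 20 mm, 130 mm long along its y, 0.12 kg, lying in one of the rack's places at the start; may be absent (None at the start). Its centre is 55 mm above the bench in the rack and 15 mm when flat on the tray's floor.
- tube4_c (a point): centre of a loose square aluminium tube, 20 by 20 mm, 130 mm long along its y, 0.12 kg, lying in one of the rack's places at the start; may be absent (None at the start). Its centre is 55 mm above the bench in the rack and 15 mm when flat on the tray's floor.
- bottle: bystander, leave alone: plastic bottle, 64 mm across, 190 mm tall; origin at the centre of its underside
- spool: bystander, leave alone: copper-coloured wire spool, 90 mm across, 58 mm tall; origin at the centre of its underside
- sleeve1: bystander, leave alone: steel sleeve, 76 mm across, 50 mm tall; origin at the centre of its underside
- sleeve2: bystander, leave alone: steel sleeve, 60 mm across, 60 mm tall; origin at the centre of its underside
- mug: bystander, leave alone: white mug, 80 mm across, 90 mm tall; origin at the centre of its underside
- wrench: bystander, leave alone: wrench lying flat, 170 mm long; origin at the centre of its underside
- collar: bystander, leave alone: steel collar, 56 mm across, 25 mm tall; origin at the centre of its underside
Mind the look-alikes: they are no part of the job. What is shaped like the part that bears tube3_c but blue or turquoise is not meant.

How it is judged:
On the way, in this order (a step that is already met when the one before it is completed fails the run):
1. the retaining bar is out of its brackets: at least 35 mm above its seat, or laid off the rack with its centre at least 80 mm from the rack's in plan ((z of bar_c in the frame of rack above 0.114 m or horizontal distance between bar_c and rack above 0.08 m)), for 0.2 s.
2. every tube lies flat on the tray's floor (x of tube1_c in the frame of tray between -0.1 and 0.1 m and y of tube1_c in the frame of tray between -0.075 and 0.075 m and z of tube1_c in the frame of tray between 0.006 and 0.022 m and angle between tube1_c's own y axis and vertical between 1.47 and 1.67 rad and x of tube2_c in the frame of tray between -0.1 and 0.1 m and y of tube2_c in the frame of tray between -0.075 and 0.075 m and z of tube2_c in the frame of tray between 0.006 and 0.022 m and angle between tube2_c's own y axis and vertical between 1.47 and 1.67 rad and x of tube3_c in the frame of tray between -0.1 and 0.1 m and y of tube3_c in the frame of tray between -0.075 and 0.075 m and z of tube3_c in the frame of tray between 0.006 and 0.022 m and angle between tube3_c's own y axis and vertical between 1.47 and 1.67 rad and x of tube4_c in the frame of tray between -0.1 and 0.1 m and y of tube4_c in the frame of tray between -0.075 and 0.075 m and z of tube4_c in the frame of tray between 0.006 and 0.022 m and angle between tube4_c's own y axis and vertical between 1.47 and 1.67 rad), for 0.2 s.
3. the bar is back down in both brackets, all tubes in the tray (all of step 2 and x of bar_c in the frame of rack between -0.02 and 0.02 m and y of bar_c in the frame of rack between -0.007 and 0.007 m and z of bar_c in the frame of rack between 0.074 and 0.084 m and angle between the x axis of bar_c and the x axis of rack, either way round below 0.06 rad), for 0.2 s.
At the end, for the whole second after the job is handed in: Every tube flat on the tray floor (height within 7 mm); bar in both brackets (within 20 mm along, 7 mm across, 5 mm in height); marker astride it (within 100 mm of the rack's middle along, 15 mm across, 6 mm of hung height, tilt under 0.15 rad, turned under 0.3 rad); all at rest (all of step 3 and x of marker_c in the frame of rack between -0.1 and 0.1 m and y of marker_c in the frame of rack between -0.015 and 0.015 m and z of marker_c in the frame of rack between 0.082 and 0.094 m and angle between marker_c's own z axis and vertical below 0.15 rad and angle between the x axis of marker_c and the x axis of rack, either way round below 0.3 rad and linear speed of each of tube1, tube2, tube3, tube4, bar, marker below 0.02 m/s); the robot touches nothing.
It fails at once if a bystander (bottle, spool, sleeve, mug, wrench, collar) is shoved more than 50 mm or tipped over (distance of any of bottle, spool, sleeve1, sleeve2, mug, wrench, collar from where it was at the start of the episode above 0.05 m or angle between any of bottle, spool, sleeve1, sleeve2, mug, wrench, collar's own z axis and vertical above 0.6 rad).
Of tube1, tube2, tube3, tube4 only 2 to 4 are there at a start; the rules pass over those that are not, and their reading is None.
At some moment in a run one of marker may be knocked a few centimetres aside while the robot is not near it.
Once in a run the grip may slacken for a moment while it holds something.
It also fails if it takes over 210 s, if anything falls off the work surface, if the arm or the gripper's body presses on something with over 40 N, if the wrist force passes 120 N, or if a joint passes its speed limit or range.

### The arm

A 6-joint arm with a two-finger parallel gripper is mounted at the origin on the work surface. World frame = base frame: x ahead of the robot, y to its left, z up, the work surface at z = 0. Lengths are in m, angles in rad, forces in N, time in s.
With the tool pointing down it reaches from about 0.35 to 0.85 m from the base axis. Payload 8.1 kg.
Tool frame: the origin (TCP) lies on the centre line of the jaws, within the pads' length; the fingertips stand 17 mm ahead of it and the grasp point (between the pads) lies 2 mm behind it; z points along the fingers, y is the line along which they close (so a half turn about z gives the same grasp; the last joint's range is limited). The gripper opens to 93 mm and grips with 3 to 60 N. Pads are 15 mm wide; open, the fingers measure 128 mm over their backs; the gripper's body (75 mm by 188 mm) begins 65 mm behind the grasp point.
Start: joints at [-1.418, 0.13, 1.488, -0, 1.523, -0.085], TCP at [0.141, -0.583, 0.236] pointing down, gripper open.
Joint ranges: [-2.96, 2.96], [-0.89, 2.26], [0.02, 2.5], [-1.34, 4.48], [0, 2.73], [-2.66, 2.66]. Speed limits (rad/s): [2.39, 2.39, 2.79, 3.14, 3.14, 3.14].

### API

Orientations are given as a unit quaternion [w, x, y, z].
In Python, from bench import bot gives the robot as it stands. The module is installed in compiled form; this text tells all that it offers.
- The arm moves only by the tool move_arm, never from a script. Its argument "commands" is a list that holds one entry, the list of rows, each a list of 6 numbers: the shift along the world's x, y, z in m, then the turn, a rotation vector about the world's x, y, z in degrees. In form: [[[x, y, z, rx, ry, rz], ...]]. A call has exactly 10 rows; each row is the pose to reach, as a shift and turn from the pose commanded when the call began; what a row does not reach only later rows make up. A row lasts 1/8 s, in which the tool goes at most 62.5 mm and 10.7 degrees, less where a joint would pass 70% of its speed; a pose out of reach is approached as far as the arm can. A call with a gripper value outside its range is refused whole. "hand" is the closure in counts, from 0 (fully open) to 255 (shut), set as the call begins (left out, the last holds). The fingers move at their own pace and stop on an object; "squeeze" is the grip in N (left out, the last holds). Time passes only in rows, so rows that repeat a pose let the fingers close, or fill a call up. It gives the time, the measured TCP pose, the force, the opening and the grip force at its end, in the units of the state.
- bot.get_obs(): the state, without advancing time (a new reading comes with each control period).
- bot.camera(name): name is "side" or "top"; returns the picture (384x512x3 uint8, red, green, blue); there is no depth.
- bot.camera_params(name): a dict with "mtx" (3x3 intrinsics, pixels), "k1" (the pictures are not rectified: a ray, as slopes to the right and down, at radius r is drawn at 1 + k1 r^2 times it, then the intrinsics apply), "xyz" and "attitude" of the camera in the world. Camera axes: x right, y down, z forward; pixel columns grow to the right and rows downward; lengths in m; the calibration is good to about 2 mm. A picture is of the moment at which its call begins. camera_params takes no time and is no camera call.
- bot.job_done(): hands the job in; it is judged then, once.
The state is a dict: "time": time; "joints": joint angles; "qd": joint speeds; "effort": joint torques, N m; "tool_pos": TCP position; "ee_rot": TCP orientation; "force": force on the tool from outside, world axes, zero at the start; "torque": the same for the moment, N m; "grip_width": finger opening in m; "gripper_force": force on a finger pad.
Only numpy, scipy, OpenCV 4.12 (cv2) and the standard library are available. Lean on these libraries where they do the work, as an engineer would, in place of code of your own. Each camera call takes 0.05 s, during which the arm holds its last target. There are 200 camera calls.

## Working session

There is one attempt and no reset: what is moved stays moved. The work goes in short steps, Python scripts to look and compute and a tool call to move; the robot and the scene stay as the last step left them, time stands still between calls to the robot, and variables do not carry over. Pictures are saved under pics/ and viewed, at most 16 in all, crops included, and the job is handed in when it is done.

Besides the shell and the picture viewer there is one more tool, called after "Emit:" as name(argument=value, ...) on one line, values as JSON. move_arm: Moves the arm, as the interface text tells. Its arguments: {"type":"object","properties":{"commands":{"type":"array"},"hand":{"type":"number"},"squeeze":{"type":"number"}},"required":["commands"]}

```bash
mkdir -p pics; cat > h.py <<'E'
import numpy as np, cv2
from bench import bot
from scipy.spatial.transform import Rotation as R
def snap(n,f=None):
    im=bot.camera(n)[:,:,::-1].copy()
    if f: cv2.imwrite('pics/'+f,im)
    return im
def par(n):
    p=bot.camera_params(n); a=np.array(p['attitude'],float)
    M=a if a.shape==(3,3) else R.from_quat(a[[1,2,3,0]]).as_matrix()
    return np.array(p['mtx']),p['k1'],np.array(p['xyz']),M
def ray(n,uv):
    K,k,c,M=par(n); s=np.linalg.solve(K,[uv[0],uv[1],1.])[:2]
    rd=np.hypot(*s); r=rd
    for _ in range(30): r=rd/(1+k*r*r)
    s=s*(r/rd if rd>0 else 1); d=M@np.array([s[0],s[1],1.]); return c,d
def onz(n,uv,z):
    c,d=ray(n,uv); return c+d*(z-c[2])/d[2]
def proj(n,P):
    K,k,c,M=par(n); q=M.T@(np.array(P)-c); s=q[:2]/q[2]; s=s*(1+k*(s@s)); return (K@[s[0],s[1],1])[:2]
E
python3 - <<'E'
from h import *
for n in('top','side'):
    print(bot.camera_params(n)); im=snap(n,n+'0.png'); cv2.imwrite('pics/%s0b.png'%n,cv2.resize(im,(800,600),interpolation=cv2.INTER_CUBIC))
print(bot.get_obs())
E
```

```text
{'mtx': array([[356.59508771,   0.        , 255.43244314],
       [  0.        , 356.59508771, 188.25866854],
       [  0.        ,   0.        ,   1.        ]]), 'k1': 0.019647559282703946, 'xyz': array([ 0.39145529, -0.01672185,  1.30303812]), 'attitude': array([-0.04242732,  0.70614211, -0.70602427,  0.03306013])}
{'mtx': array([[449.89070815,   0.        , 259.65456497],
       [  0.        , 449.89070815, 189.49398368],
       [  0.        ,   0.        ,   1.        ]]), 'k1': 0.026250593177427516, 'xyz': array([0.1821293 , 0.98538233, 0.85051434]), 'attitude': array([ 0.07591531, -0.14029217,  0.88440857, -0.4386074 ])}
{'time': 0.1, 'joints': array([-1.41844253e+00,  1.31099071e-01,  1.48919593e+00, -4.03047709e-05,
        1.52296505e+00, -8.54157631e-02]), 'qd': array([-0.00032856, -0.00052343, -0.00184236,  0.00049726,  0.00024789,
       -0.00020096]), 'effort': array([ 6.03680710e-04, -5.61342752e+01, -4.93095911e+01,  7.68982200e-02,
        2.91781453e-02, -7.45971988e-05]), 'tool_pos': array([ 0.14124543, -0.58263626,  0.23467026]), 'ee_rot': array([-8.32557347e-04,  9.92941063e-01,  1.18605863e-01, -4.80150894e-05]), 'force': array([-0.62660187,  0.00854717,  0.08453374]), 'torque': array([-0.02008408, -0.0362948 , -0.01393034]), 'gripper_force': 0.0, 'grip_width': 0.0926477939201297}
```

View pics/top0b.png

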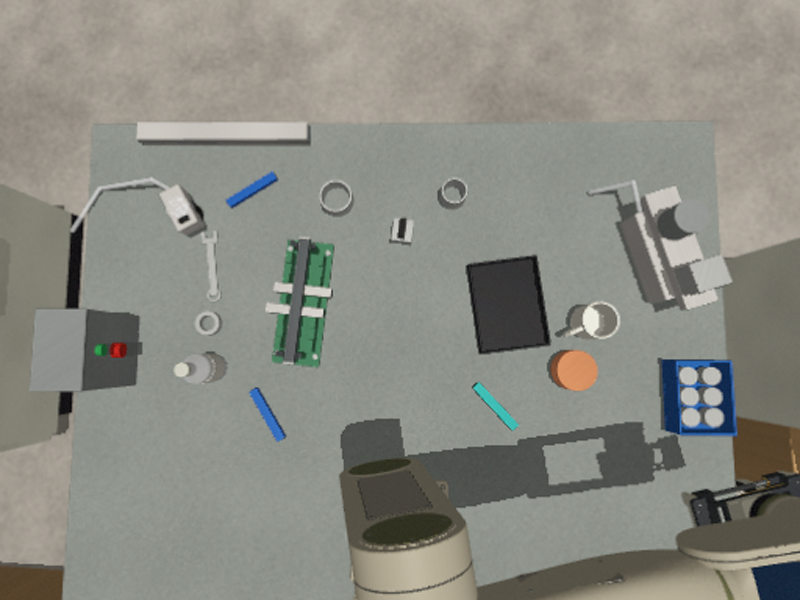

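View pics/side0b.png

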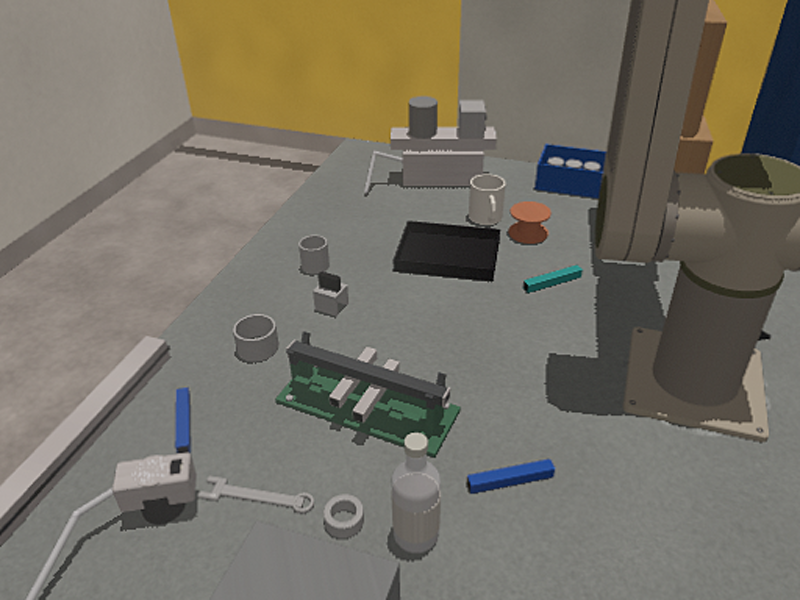

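The top view shows the rack at (303,302) with the bar along it and two grey tubes across it at (302,291) and (295,310). The tray is at (508,304) and the marker at (402,230). The blue bars at (251,190) and (267,414) and the turquoise one at (495,406) are the look-alikes. They are on the bench and the wrong colour, so only the two grey tubes in the rack are meant.

```bash
cat > m.py <<'E'
from h import *
t=cv2.imread('pics/top0.png'); s=cv2.imread('pics/side0.png')
def blobs(im,mask,n,roi,z,minA=15):
    x0,y0,x1,y1=roi; m=np.zeros(mask.shape,np.uint8); m[y0:y1,x0:x1]=mask[y0:y1,x0:x1]*255
    cs,_=cv2.findContours(m,cv2.RETR_EXTERNAL,cv2.CHAIN_APPROX_NONE)
    for c in sorted(cs,key=cv2.contourArea,reverse=True)[:3]:
        if cv2.contourArea(c)<minA: continue
        P=np.array([onz(n,p[0],z)[:2]*1000 for p in c],np.float32)
        r=cv2.minAreaRect(P); px=cv2.minAreaRect(c)
        print('  A',cv2.contourArea(c),'px',np.round(px[0],1),'-> c',np.round(r[0],1),'size',np.round(r[1],1),'ang',round(r[2],1))
if __name__=='__main__':
    hsv=cv2.cvtColor(t,cv2.COLOR_BGR2HSV); H,S,V=[hsv[...,i].astype(int) for i in range(3)]
    print('rack green z=.005'); g=(S>90)&(H>55)&(H<85); blobs(t,g,'top',(165,140,225,245),.005)
    dark=(V<75)&(S<80)
    print('bar z .089'); blobs(t,dark,'top',(175,145,205,240),.089)
    print('tray z.03'); blobs(t,(V<60),'top',(285,155,365,235),.03)
    br=(V>165)&(S<60)
    print('tubes z.065'); blobs(t,br,'top',(165,175,220,210),.065)
    print('marker roof z .046'); blobs(t,br|dark,'top',(240,130,272,162),.046)
    print('tab z.076'); blobs(t,(V<70),'top',(245,132,268,162),.076,5)
    z=lambda im,a,b,c,d,k:cv2.resize(im[b:d,a:c],None,fx=k,fy=k,interpolation=cv2.INTER_CUBIC)
    A=z(t,165,145,225,240,6.3); B=z(t,240,130,275,165,12);
    o=np.zeros((600,800,3),np.uint8); o[:A.shape[0],:A.shape[1]]=A[:600]; o[:B.shape[0],380:380+B.shape[1]]=B[:600,:420]
    cv2.imwrite('pics/c1.png',o)
    o2=z(s,170,165,305,295,4.4); cv2.imwrite('pics/c2.png',o2)
E
python3 m.py
```

```text
rack green z=.005
  A 361.5 px [197.9 217.9] -> c [422.5 209.7] size [ 53.5 109.8] ang 83.8
  A 334.0 px [204.1 169. ] -> c [602.3 189.9] size [53.2 99.5] ang 83.7
  A 108.5 px [179.4 212.7] -> c [441.7 277.5] size [22.2 85.2] ang 84.3
bar z .089
  A 15.5 px [196.5 168.1] -> c [591.9 202.9] size [13.5 98. ] ang 77.1
tray z.03
  A 2514.0 px [324.8 194.5] -> c [ 506.3 -247. ] size [205.5 162.4] ang 7.5
tubes z.065
  A 73.0 px [202.9 186.1] -> c [531.8 183.5] size [57.6 19.6] ang 85.2
  A 69.0 px [177.4 196.8] -> c [494.5 272.3] size [53.5 21.2] ang 83.6
  A 54.0 px [199.5 199.5] -> c [484.9 194.7] size [45.5 17.5] ang 90.0
marker roof z .046
  A 127.0 px [257.3 146.6] -> c [676.6  -6.5] size [45.3 49.6] ang 81.6
tab z.076
  A 30.5 px [256.9 145.5] -> c [673.8  -5.3] size [12.4 40.8] ang 82.0
```

View pics/c1.png

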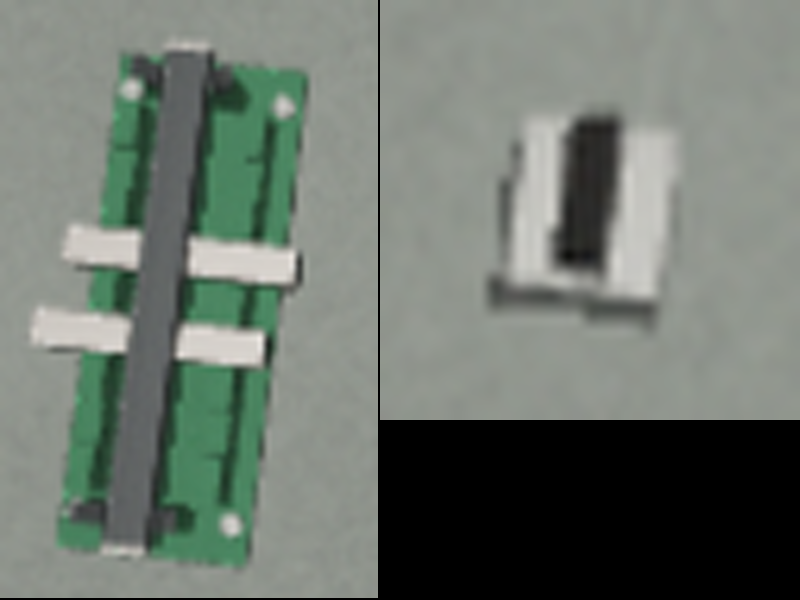

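View pics/c2.png

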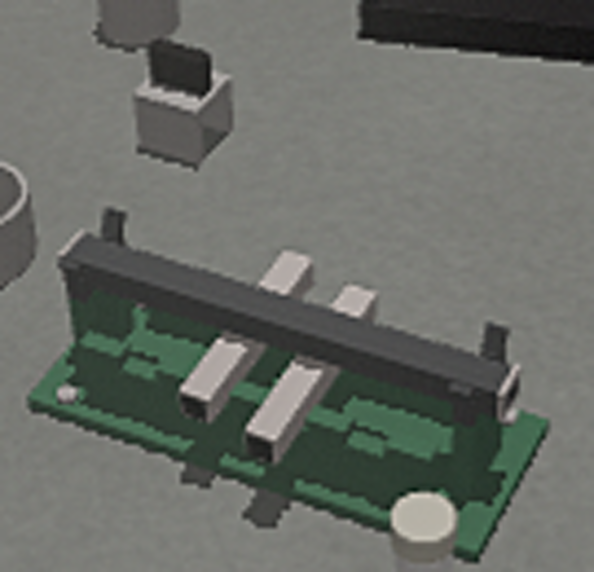

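The crop shows the rack's green plate with its corners, the bar lying off-centre in the picture because of parallax, and two tubes in the middle places, shifted differently along rack y. The marker is upright, with its tab along its long axis.

```bash
cat > m2.py <<'E'
from h import *
c=lambda a,b:(165+(a+.5)/6.3-.5,145+(b+.5)/6.3-.5)
cor=[onz('top',c(*p),.006)[:2] for p in [(122,52),(305,70),(245,565),(60,545)]]
cor=np.array(cor)*1000; print('plate',cor.round(1),'c',cor.mean(0).round(1))
u=(cor[0]+cor[1]-cor[2]-cor[3])/2; print('L',np.linalg.norm(u),'W',np.linalg.norm((cor[0]+cor[3]-cor[1]-cor[2])/2),'ang',np.degrees(np.arctan2(u[1],u[0])))
b=np.array([onz('top',c(*p),.089)[:2] for p in [(168,50),(212,52),(147,550),(107,545)]])*1000
u=(b[0]+b[1]-b[2]-b[3])/2;print('bar',b.round(1),'c',b.mean(0),'L',np.linalg.norm(u),'ang',np.degrees(np.arctan2(u[1],u[0])), 'W',np.linalg.norm((b[0]+b[3]-b[1]-b[2])/2))
for nm,P in (('far',[(67,228),(297,252),(295,283),(65,258)]),('near',[(35,310),(265,335),(263,366),(32,342)])):
    q=np.array([onz('top',c(*p),.065)[:2] for p in P])*1000; u=(q[0]+q[3]-q[1]-q[2])/2
    print(nm,q.mean(0).round(1),'L',np.linalg.norm(u).round(1),'ang',np.degrees(np.arctan2(u[1],u[0])).round(1))
d=lambda a,b:(240+(a-380+.5)/12-.5,130+(b+.5)/12-.5)
q=np.array([onz('top',d(*p),.076)[:2] for p in [(570,118),(619,118),(605,265),(556,265)]])*1000
u=(q[0]+q[1]-q[2]-q[3])/2;print('tab',q.mean(0),np.linalg.norm(u),np.degrees(np.arctan2(u[1],u[0])))
q=np.array([onz('top',d(*p),.046)[:2] for p in [(522,115),(680,128),(655,298),(510,280)]])*1000
u=(q[0]+q[1]-q[2]-q[3])/2;print('roof',q.mean(0),np.linalg.norm(u),np.degrees(np.arctan2(u[1],u[0])))
e=lambda a,b:(170+(a+.5)/4.4-.5,165+(b+.5)/4.4-.5)
for nm,p,z in (('bar far-left top corner',(85,235),.089),('tab top mid',(181,48),.076),('near tube end top mid',(262,432),.065),('far tube end top mid',(196,388),.065),('platecorner L',(30,402),.006),('plate R',(548,425),.006)):
    print('side',nm,(onz('side',e(*p),z)*1000).round(1))
E
python3 m2.py
```

```text
plate [[662.6 265.5]
 [651.8 157.6]
 [363.5 188.2]
 [374.8 294.7]] c [513.2 226.5]
L 289.59163893785586 W 107.76562122077883 ang -5.917585949003497
bar [[646.4 222.1]
 [645.2 197.8]
 [373.2 227.9]
 [375.9 249.5]] c [510.18584187 224.32939238] L 272.74894018050315 ang -6.04213109646661 W 23.001375426672023
far [535.5 217.4] L 129.0 ang 83.9
near [489.2 234.3] L 128.8 ang 83.9
tab [673.7770328   -5.16683449] 43.89845723841806 -5.317783247590315
roof [676.50048992  -6.15021987] 51.28378977982663 -6.173114804563719
side bar far-left top corner [643.1 205.1  89. ]
side tab top mid [672.9  -4.2  76. ]
side near tube end top mid [495.2 299.9  65. ]
side far tube end top mid [542.3 280.   65. ]
side platecorner L [658.7 267.5   6. ]
side plate R [361.9 192.4   6. ]
```

Emit:
move_arm(commands=[[[0.04,0.045,0.02,0,0,8],[0.08,0.09,0.04,0,0,16],[0.12,0.135,0.06,0,0,24],[0.16,0.18,0.06,0,0,32],[0.2,0.225,0.06,0,0,40],[0.24,0.27,0.06,0,0,48],[0.28,0.315,0.06,0,0,56],[0.32,0.36,0.06,0,0,64],[0.36,0.405,0.06,0,0,72],[0.36,0.45,0.06,0,0,80]]], hand=0, squeeze=40)

```text
time: 1.35
tool_pos: [0.5026, -0.1309, 0.2943]
ee_rot: [-0.001, 0.682, 0.731, -0.0]
force: [-0.5, -0.6, -0.4]
grip_width: 0.0929
gripper_force: 0.0
```

Emit:
move_arm(commands=[[[0.001,0.04,0,0,0,9],[0.002,0.08,0,0,0,18],[0.003,0.12,0,0,0,27],[0.004,0.16,0,0,0,36],[0.005,0.2,0,0,0,45],[0.006,0.24,0,0,0,54],[0.007,0.28,0,0,0,63],[0.008,0.32,-0.02,0,0,72],[0.01,0.358,-0.06,0,0,80],[0.01,0.358,-0.1,0,0,80]]])

```text
time: 2.6
tool_pos: [0.5109, 0.2274, 0.1942]
ee_rot: [-0.0, 0.053, 0.999, 0.0]
force: [0.2, -0.5, 0.5]
grip_width: 0.0929
gripper_force: 0.0
```

```bash
cat > st.py <<'E'
from h import *
o=bot.get_obs(); r=R.from_quat(np.array(o['ee_rot'])[[1,2,3,0]]).as_matrix()
print('t',round(o['time'],2),'pos',np.round(o['tool_pos'],4),'yang',round(np.degrees(np.arctan2(r[1,1],r[0,1])),1),'z',r[:,2].round(3),'j',np.round(o['joints'],2),'w',round(o['grip_width'],4),'F',np.round(o['force'],1),o['gripper_force'])
E
python3 st.py
```

```text
t 2.6 pos [0.5109 0.2274 0.1942] yang 83.9 z [-0.     0.001 -1.   ] j [ 0.33  0.04  1.66  0.    1.44 -1.14] w 0.0929 F [ 0.2 -0.5  0.5] 0.0
```

Emit:
move_arm(commands=[[[0.001,-0.001,-0.03,0,0,0],[0.001,-0.001,-0.06,0,0,0],[0.001,-0.001,-0.085,0,0,0],[0.001,-0.001,-0.1,0,0,0],[0.001,-0.001,-0.106,0,0,0],[0.001,-0.001,-0.106,0,0,0],[0.001,-0.001,-0.106,0,0,0],[0.001,-0.001,-0.106,0,0,0],[0.001,-0.001,-0.106,0,0,0],[0.001,-0.001,-0.106,0,0,0]]])

```text
time: 3.85
tool_pos: [0.5125, 0.2239, 0.0899]
ee_rot: [0.0, 0.056, 0.998, 0.0]
force: [0.0, -0.3, -0.7]
grip_width: 0.0931
gripper_force: 0.0
```

Emit:
move_arm(commands=[[[0,0,0,0,0,0],[0,0,0,0,0,0],[0,0,0,0,0,0],[0,0,0,0,0,0],[0,0,0,0,0,0],[0,0,0,0,0,0],[0,0,0,0,0,0],[0,0,0,0,0,0],[0,0,0,0,0,0],[0,0,0,0,0,0]]], hand=255, squeeze=40)

```text
time: 5.1
tool_pos: [0.5124, 0.224, 0.0896]
ee_rot: [0.0, 0.056, 0.998, 0.0]
force: [0.5, 2.5, -1.1]
grip_width: 0.0235
gripper_force: 40.0
```

Emit:
move_arm(commands=[[[0,0,0.01,0,0,0],[0,0,0.02,0,0,0],[0,0,0.035,0,0,0],[0,0,0.055,0,0,0],[0,0,0.08,0,0,0],[0,0,0.1,0,0,0],[0,0,0.11,0,0,0],[0,0,0.11,0,0,0],[0,0,0.11,0,0,0],[0,0,0.11,0,0,0]]])

```text
time: 6.35
tool_pos: [0.5117, 0.2237, 0.1984]
ee_rot: [-0.001, 0.056, 0.998, -0.0]
force: [0.4, -0.4, -3.7]
grip_width: 0.0238
gripper_force: 40.0
```

```bash
python3 st.py; python3 - <<'E'
from h import *
s=snap('side'); t=snap('top')
cv2.imwrite('pics/l1.png',np.hstack([cv2.resize(s[120:320,140:340],(400,400)),cv2.resize(t[100:260,150:310],(400,400))]))
E
```

```text
t 6.35 pos [0.5117 0.2237 0.1984] yang 83.6 z [-0.002 -0.001 -1.   ] j [ 0.32  0.04  1.65 -0.    1.45 -1.14] w 0.0238 F [ 0.4 -0.4 -3.7] 39.99868869781494
```

View pics/l1.png

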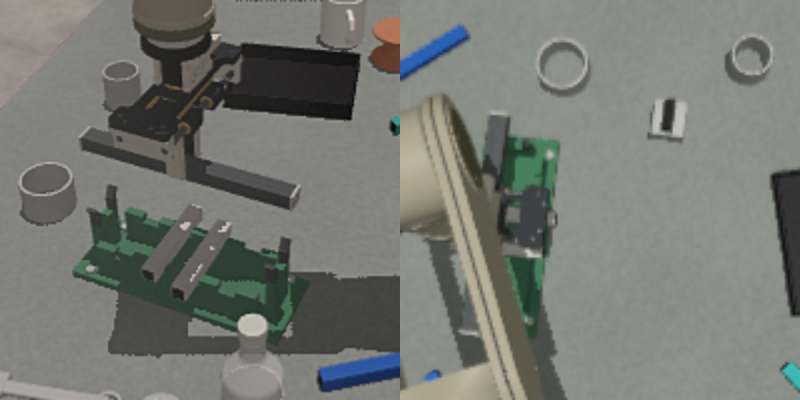

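The side view shows the bar held level above the rack, with the tubes undisturbed. I'll lay it on the free bench.

Emit:
move_arm(commands=[[[-0.01,-0.035,0,0,0,0],[-0.02,-0.07,0,0,0,0],[-0.03,-0.105,0,0,0,0],[-0.038,-0.14,0,0,0,0],[-0.042,-0.165,-0.02,0,0,0],[-0.042,-0.174,-0.05,0,0,0],[-0.042,-0.174,-0.08,0,0,0],[-0.042,-0.174,-0.11,0,0,0],[-0.042,-0.174,-0.12,0,0,0],[-0.042,-0.174,-0.12,0,0,0]]])

```text
time: 7.7
tool_pos: [0.4699, 0.0499, 0.0794]
ee_rot: [-0.001, 0.056, 0.998, -0.0]
force: [0.2, 0.7, -1.2]
grip_width: 0.0236
gripper_force: 40.0
```

Emit:
move_arm(commands=[[[0,0,-0.015,0,0,0],[0,0,-0.03,0,0,0],[0,0,-0.04,0,0,0],[0,0,-0.047,0,0,0],[0,0,-0.051,0,0,0],[0,0,-0.054,0,0,0],[0,0,-0.056,0,0,0],[0,0,-0.056,0,0,0],[0,0,-0.056,0,0,0],[0,0,-0.056,0,0,0]]])

```text
time: 8.95
tool_pos: [0.4705, 0.0499, 0.0238]
ee_rot: [0.0, 0.056, 0.998, -0.0]
force: [0.2, 0.2, -2.5]
grip_width: 0.0236
gripper_force: 40.0
```

Emit:
move_arm(commands=[[[0,0,-0.001,0,0,0],[0,0,-0.002,0,0,0],[0,0,-0.003,0,0,0],[0,0,-0.003,0,0,0],[0,0,-0.003,0,0,0],[0,0,-0.003,0,0,0],[0,0,-0.003,0,0,0],[0,0,-0.003,0,0,0],[0,0,-0.003,0,0,0],[0,0,-0.003,0,0,0]]])

```text
time: 10.2
tool_pos: [0.4703, 0.0499, 0.0206]
ee_rot: [-0.0, 0.056, 0.998, -0.0]
force: [-0.8, 0.3, -1.7]
grip_width: 0.0235
gripper_force: 40.0
```

Emit:
move_arm(commands=[[[0,0,0,0,0,0],[0,0,0,0,0,0],[0,0,0,0,0,0],[0,0,0,0,0,0],[0,0,0.01,0,0,0],[0,0,0.03,0,0,0],[0,0,0.06,0,0,0],[0,0,0.1,0,0,0],[0,0,0.15,0,0,0],[0,0,0.18,0,0,0]]], hand=120)

```text
time: 11.45
tool_pos: [0.4713, 0.0499, 0.2044]
ee_rot: [0.002, 0.056, 0.998, 0.0]
force: [-0.0, -0.9, -0.4]
grip_width: 0.0491
gripper_force: 0.0
```

```bash
python3 st.py
```

```text
t 11.45 pos [0.4713 0.0499 0.2044] yang 83.6 z [ 0.004 -0.    -1.   ] j [-0.   -0.21  1.87 -0.    1.47 -1.46] w 0.0491 F [-0.  -0.9 -0.4] 0.0
```

```bash
python3 - <<'E'
from h import *
import m
t=snap('top'); hsv=cv2.cvtColor(t,cv2.COLOR_BGR2HSV); H,S,V=[hsv[...,i].astype(int) for i in range(3)]
m.blobs(t,(V>150)&(S<60),'top',(165,175,220,215),.065)
cv2.imwrite('pics/t2.png',t)
cv2.imwrite('pics/t2c.png',np.hstack([cv2.resize(t[145:240,165:225],(360,570),interpolation=cv2.INTER_CUBIC),cv2.resize(t[130:237,205:272],(360,570),interpolation=cv2.INTER_CUBIC)]))
E
```

```text
A 403.5 px [212.  189.5] -> c [520.1 151.7] size [102.5  49.2] ang 0.7
  A 314.0 px [182.8 194.1] -> c [503.3 253.5] size [ 95.9 136.8] ang 89.3
  A 113.5 px [199.8 194.5] -> c [502.8 194. ] size [ 13.5 136.9] ang 88.9
```

View pics/t2c.png

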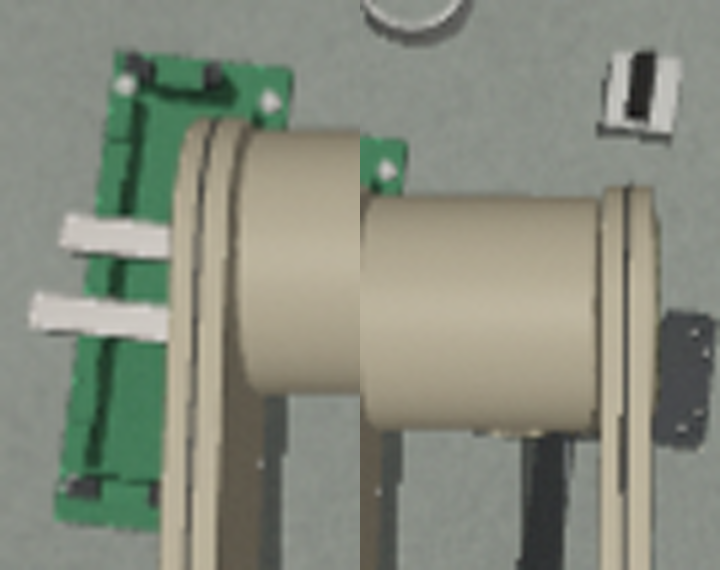

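The arm covers part of the rack, but the tubes and marker are where they were. Going to the far tube.

Emit:
move_arm(commands=[[[0.006,0.017,0,0,0,-9],[0.013,0.034,0,0,0,-18],[0.019,0.05,0,0,0,-27],[0.026,0.067,0,0,0,-36],[0.032,0.084,0,0,0,-45],[0.039,0.1,0,0,0,-54],[0.045,0.117,0,0,0,-63],[0.052,0.134,0,0,0,-72],[0.058,0.15,0,0,0,-81],[0.065,0.1675,0,0,0,-89.6]]], hand=173)

```text
time: 12.75
tool_pos: [0.5355, 0.2179, 0.2011]
ee_rot: [0.0, 0.745, 0.667, 0.0]
force: [0.3, -0.3, 0.4]
grip_width: 0.0304
gripper_force: 0.0
```

Emit:
move_arm(commands=[[[0,0,-0.03,0,0,0],[0,0,-0.06,0,0,0],[0,0,-0.08,0,0,0],[0,0,-0.09,0,0,0],[0,0,-0.1,0,0,0],[0,0,-0.1,0,0,0],[0,0,-0.1,0,0,0],[0,0,-0.1,0,0,0],[0,0,-0.1,0,0,0],[0,0,-0.1,0,0,0]]])

```text
time: 14.0
tool_pos: [0.5354, 0.2174, 0.1008]
ee_rot: [0.0, 0.743, 0.669, 0.0]
force: [-0.2, -0.1, -0.1]
grip_width: 0.0301
gripper_force: 0.0
```

```bash
python3 st.py; python3 - <<'E'
from h import *
s=snap('side')
cv2.imwrite('pics/l2.png',cv2.resize(s[170:310,170:310],(560,560),interpolation=cv2.INTER_CUBIC))
E
```

```text
t 14.0 pos [0.5354 0.2174 0.1008] yang -6.0 z [ 0.  0. -1.] j [0.3  0.17 1.69 0.   1.27 0.4 ] w 0.0301 F [-0.2 -0.1 -0.1] 0.0
```

View pics/l2.png

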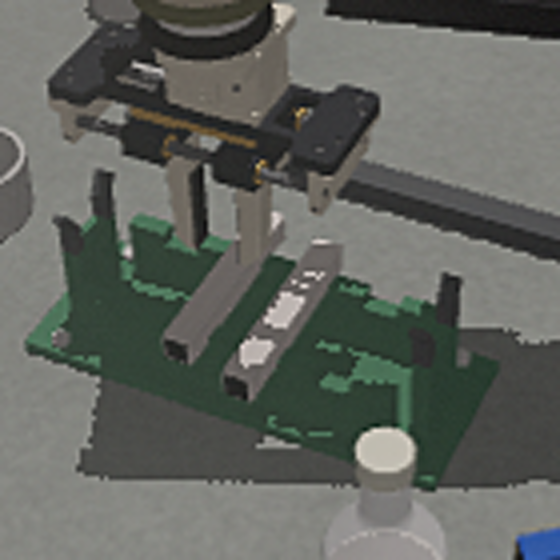

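The fingers straddle the far tube. I'll descend and grip it.

Emit:
move_arm(commands=[[[0,0,-0.008,0,0,0],[0,0,-0.016,0,0,0],[0,0,-0.024,0,0,0],[0,0,-0.03,0,0,0],[0,0,-0.034,0,0,0],[0,0,-0.037,0,0,0],[0,0,-0.037,0,0,0],[0,0,-0.037,0,0,0],[0,0,-0.037,0,0,0],[0,0,-0.037,0,0,0]]])

```text
time: 15.3
tool_pos: [0.5355, 0.2174, 0.0638]
ee_rot: [0.0, 0.743, 0.669, 0.0]
force: [0.3, 0.7, 0.4]
grip_width: 0.0298
gripper_force: 0.0
```

Emit:
move_arm(commands=[[[0,0,0,0,0,0],[0,0,0,0,0,0],[0,0,0,0,0,0],[0,0,0,0,0,0],[0,0,0,0,0,0],[0,0,0,0,0,0],[0,0,0,0,0,0],[0,0,0,0,0,0],[0,0,0,0,0,0],[0,0,0,0,0,0]]], hand=255, squeeze=35)

```text
time: 16.55
tool_pos: [0.5354, 0.2174, 0.0637]
ee_rot: [-0.0, 0.743, 0.669, 0.0]
force: [-0.3, -1.0, 2.2]
grip_width: 0.0197
gripper_force: 35.0
```

Emit:
move_arm(commands=[[[0,0,0.01,0,0,0],[0,0,0.025,0,0,0],[0,0,0.045,0,0,0],[0,0,0.07,0,0,0],[0,0,0.1,0,0,0],[0,0,0.12,0,0,0],[0,0,0.13,0,0,0],[0,0,0.13,0,0,0],[0,0,0.13,0,0,0],[0,0,0.13,0,0,0]]])

```text
time: 17.8
tool_pos: [0.5347, 0.2172, 0.1923]
ee_rot: [-0.0, 0.743, 0.669, -0.001]
force: [1.4, 0.4, -1.3]
grip_width: 0.0197
gripper_force: 35.0
```

Emit:
move_arm(commands=[[[0,-0.03,0,0,0,0],[0,-0.08,0,0,0,1],[0.001,-0.135,0,0,0,3],[0.002,-0.19,0,0,0,5],[0.003,-0.245,0,0,0,7],[0.004,-0.3,0,0,0,9],[0.005,-0.355,0,0,0,11],[0.006,-0.41,0,0,0,13],[0.006,-0.445,0,0,0,13.5],[0.006,-0.459,0,0,0,13.5]]])

```text
time: 19.05
tool_pos: [0.5406, -0.2434, 0.1927]
ee_rot: [-0.001, 0.66, 0.751, -0.0]
force: [-0.2, -0.6, -1.6]
grip_width: 0.0197
gripper_force: 35.0
```

Emit:
move_arm(commands=[[[0,0,-0.02,0,0,0],[0,0,-0.05,0,0,0],[0,0,-0.08,0,0,0],[0,0,-0.1,0,0,0],[0,0,-0.12,0,0,0],[0,0,-0.13,0,0,0],[0,0,-0.13,0,0,0],[0,0,-0.13,0,0,0],[0,0,-0.13,0,0,0],[0,0,-0.13,0,0,0]]])

```text
time: 20.3
tool_pos: [0.5418, -0.2419, 0.0644]
ee_rot: [0.001, 0.659, 0.752, 0.0]
force: [-0.4, -0.1, -1.5]
grip_width: 0.0197
gripper_force: 35.0
```

```bash
python3 st.py; python3 - <<'E'
from h import *
s=snap('side');t=snap('top')
cv2.imwrite('pics/l3.png',np.hstack([cv2.resize(s[90:200,220:350],(400,340),interpolation=cv2.INTER_CUBIC),cv2.resize(t[140:250,270:400],(400,340),interpolation=cv2.INTER_CUBIC)]))
E
```

```text
t 20.3 pos [ 0.5418 -0.2419  0.0644] yang 7.5 z [ 0.001 -0.001 -1.   ] j [-0.51  0.26  1.67 -0.    1.21 -0.64] w 0.0197 F [-0.4 -0.1 -1.5] 34.99748647212982
```

View pics/l3.png

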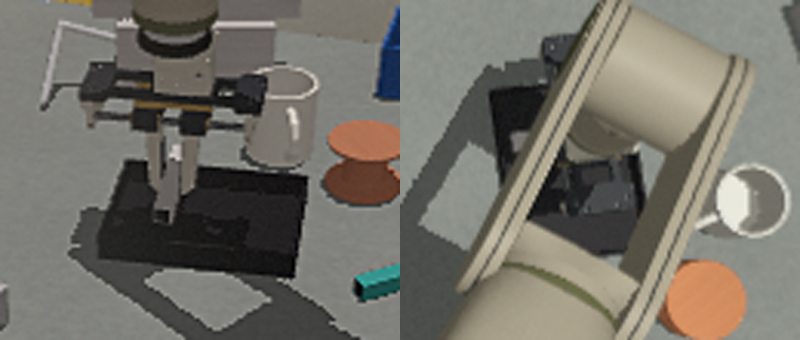

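The tube hangs inside the tray outline, clear of the walls, so I'll lower it.

Emit:
move_arm(commands=[[[0,0,-0.006,0,0,0],[0,0,-0.012,0,0,0],[0,0,-0.018,0,0,0],[0,0,-0.024,0,0,0],[0,0,-0.03,0,0,0],[0,0,-0.034,0,0,0],[0,0,-0.037,0,0,0],[0,0,-0.039,0,0,0],[0,0,-0.04,0,0,0],[0,0,-0.04,0,0,0]]])

```text
time: 21.65
tool_pos: [0.5415, -0.2417, 0.0238]
ee_rot: [0.0, 0.659, 0.752, 0.0]
force: [-0.5, -0.2, -0.8]
grip_width: 0.0198
gripper_force: 35.0
```

Emit:
move_arm(commands=[[[0,0,0,0,0,0],[0,0,0,0,0,0],[0,0,0,0,0,0],[0,0,0,0,0,0],[0,0,0.01,0,0,0],[0,0,0.03,0,0,0],[0,0,0.06,0,0,0],[0,0,0.1,0,0,0],[0,0,0.15,0,0,0],[0,0,0.176,0,0,0]]], hand=173)

```text
time: 22.9
tool_pos: [0.5428, -0.2424, 0.2053]
ee_rot: [0.003, 0.659, 0.752, 0.001]
force: [0.1, 1.0, 0.4]
grip_width: 0.03
gripper_force: 0.0
```

Emit:
move_arm(commands=[[[-0.003,0.03,0,0,0,0],[-0.008,0.08,0,0,0,-1],[-0.015,0.135,0,0,0,-3],[-0.022,0.19,0,0,0,-5],[-0.029,0.245,0,0,0,-7],[-0.036,0.3,0,0,0,-9],[-0.043,0.355,0,0,0,-11],[-0.05,0.41,0,0,0,-13],[-0.0525,0.45,0,0,0,-13.5],[-0.0525,0.476,0,0,0,-13.5]]])

```text
time: 24.15
tool_pos: [0.4887, 0.2366, 0.2017]
ee_rot: [0.0, 0.742, 0.67, 0.001]
force: [0.7, -0.7, -0.3]
grip_width: 0.0298
gripper_force: 0.0
```

Emit:
move_arm(commands=[[[0,0,-0.03,0,0,0],[0,0,-0.06,0,0,0],[0,0,-0.08,0,0,0],[0,0,-0.09,0,0,0],[0,0,-0.1,0,0,0],[0,0,-0.1,0,0,0],[0,0,-0.1,0,0,0],[0,0,-0.1,0,0,0],[0,0,-0.1,0,0,0],[0,0,-0.1,0,0,0]]])

```text
time: 25.4
tool_pos: [0.4889, 0.2344, 0.0998]
ee_rot: [0.0, 0.743, 0.669, 0.0]
force: [0.2, 0.2, -0.6]
grip_width: 0.03
gripper_force: 0.0
```

```bash
python3 st.py; python3 - <<'E'
from h import *
s=snap('side');t=snap('top')
cv2.imwrite('pics/l4.png',np.hstack([cv2.resize(s[100:310,170:340],(400,494),interpolation=cv2.INTER_CUBIC),cv2.resize(t[110:260,240:370],(400,494),interpolation=cv2.INTER_CUBIC)]))
E
```

```text
t 25.4 pos [0.4889 0.2344 0.0998] yang -6.0 z [ 0.  0. -1.] j [ 0.35  0.08  1.79 -0.    1.26  0.46] w 0.03 F [ 0.2  0.2 -0.6] 0.0
```

View pics/l4.png

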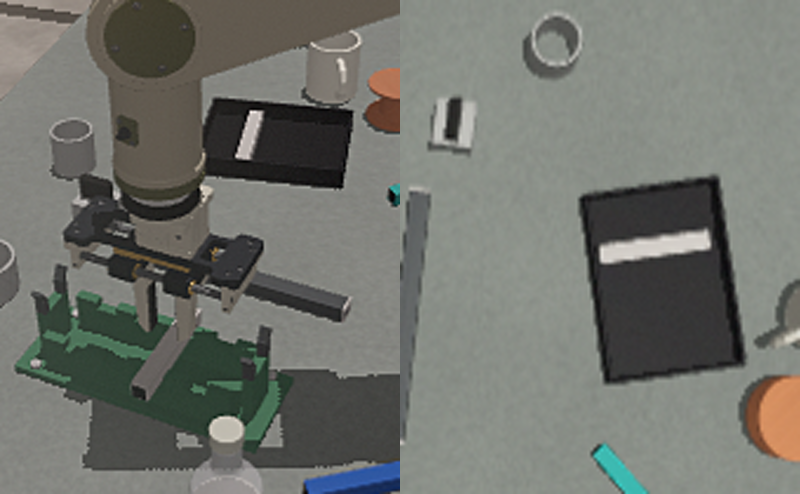

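Tube one lies flat in the tray at (655,245), clear of the walls. The fingers straddle tube two.

Emit:
move_arm(commands=[[[0,0,-0.008,0,0,0],[0,0,-0.016,0,0,0],[0,0,-0.024,0,0,0],[0,0,-0.03,0,0,0],[0,0,-0.034,0,0,0],[0,0,-0.036,0,0,0],[0,0,-0.036,0,0,0],[0,0,-0.036,0,0,0],[0,0,-0.036,0,0,0],[0,0,-0.036,0,0,0]]])

```text
time: 26.75
tool_pos: [0.489, 0.2344, 0.0638]
ee_rot: [0.0, 0.743, 0.669, 0.0]
force: [-0.1, 0.7, -1.0]
grip_width: 0.0301
gripper_force: 0.0
```

Emit:
move_arm(commands=[[[0,0,0,0,0,0],[0,0,0,0,0,0],[0,0,0,0,0,0],[0,0,0,0,0,0],[0,0,0,0,0,0],[0,0,0,0,0,0],[0,0,0,0,0,0],[0,0,0,0,0,0],[0,0,0,0,0,0],[0,0,0,0,0,0]]], hand=255)

```text
time: 28.0
tool_pos: [0.4889, 0.2344, 0.0637]
ee_rot: [0.0, 0.743, 0.669, 0.0]
force: [-0.2, -0.3, 1.4]
grip_width: 0.02
gripper_force: 35.0
```

Emit:
move_arm(commands=[[[0,0,0.01,0,0,0],[0,0,0.025,0,0,0],[0,0,0.045,0,0,0],[0,0,0.07,0,0,0],[0,0,0.1,0,0,0],[0,0,0.12,0,0,0],[0,0,0.13,0,0,0],[0,0,0.13,0,0,0],[0,0,0.13,0,0,0],[0,0,0.13,0,0,0]]])

```text
time: 29.25
tool_pos: [0.4882, 0.2341, 0.1923]
ee_rot: [-0.0, 0.743, 0.669, -0.001]
force: [-0.4, -0.1, -1.1]
grip_width: 0.0193
gripper_force: 35.0
```

Emit:
move_arm(commands=[[[0,-0.03,0,0,0,0],[0,-0.08,0,0,0,1],[-0.004,-0.135,0,0,0,3],[-0.006,-0.19,0,0,0,5],[-0.008,-0.245,0,0,0,7],[-0.01,-0.305,0,0,0,9],[-0.012,-0.365,0,0,0,11],[-0.014,-0.425,0,0,0,13],[-0.018,-0.47,0,0,0,13.5],[-0.018,-0.486,0,0,0,13.5]]])

```text
time: 30.5
tool_pos: [0.4699, -0.2538, 0.1928]
ee_rot: [-0.001, 0.66, 0.751, -0.0]
force: [-0.2, 0.9, -1.3]
grip_width: 0.0194
gripper_force: 35.0
```

Emit:
move_arm(commands=[[[0,0,-0.02,0,0,0],[0,0,-0.05,0,0,0],[0,0,-0.08,0,0,0],[0,0,-0.1,0,0,0],[0,0,-0.12,0,0,0],[0,0,-0.13,0,0,0],[0,0,-0.13,0,0,0],[0,0,-0.13,0,0,0],[0,0,-0.13,0,0,0],[0,0,-0.13,0,0,0]]])

```text
time: 31.75
tool_pos: [0.4713, -0.252, 0.0643]
ee_rot: [0.001, 0.659, 0.752, 0.0]
force: [0.4, -0.7, -1.3]
grip_width: 0.0196
gripper_force: 35.0
```

Emit:
move_arm(commands=[[[0,0,-0.006,0,0,0],[0,0,-0.012,0,0,0],[0,0,-0.018,0,0,0],[0,0,-0.024,0,0,0],[0,0,-0.03,0,0,0],[0,0,-0.034,0,0,0],[0,0,-0.037,0,0,0],[0,0,-0.039,0,0,0],[0,0,-0.04,0,0,0],[0,0,-0.04,0,0,0]]])

```text
time: 33.0
tool_pos: [0.471, -0.2517, 0.0238]
ee_rot: [0.0, 0.659, 0.752, 0.0]
force: [0.3, -0.3, 0.1]
grip_width: 0.02
gripper_force: 35.0
```

Emit:
move_arm(commands=[[[0,0,0,0,0,0],[0,0,0,0,0,0],[0,0,0,0,0,0],[0,0,0,0,0,0],[0,0,0.01,0,0,0],[0,0,0.03,0,0,0],[0,0,0.06,0,0,0],[0,0,0.1,0,0,0],[0,0,0.15,0,0,0],[0,0,0.176,0,0,0]]], hand=173)

```text
time: 34.25
tool_pos: [0.4719, -0.2523, 0.2039]
ee_rot: [0.002, 0.659, 0.752, 0.0]
force: [0.5, -0.2, -0.1]
grip_width: 0.0299
gripper_force: 0.0
```

```bash
python3 - <<'E'
from h import *
import m
t=snap('top','t5.png'); s=snap('side','s5.png'); hsv=cv2.cvtColor(t,cv2.COLOR_BGR2HSV); H,S,V=[hsv[...,i].astype(int) for i in range(3)]
print('bar'); m.blobs(t,(V<95)&(S<70),'top',(222,150,262,250),.02)
A=cv2.resize(t[145:240,165:225],(360,570),interpolation=cv2.INTER_CUBIC); B=cv2.resize(t[130:250,215:290],(356,570),interpolation=cv2.INTER_CUBIC)
cv2.imwrite('pics/l5.png',np.hstack([A,B]))
E
```

```text
bar
  A 82.0 px [256. 240.] -> c [343.7  -1.9] size [35.5 63.5] ang 89.9
```

View pics/l5.png

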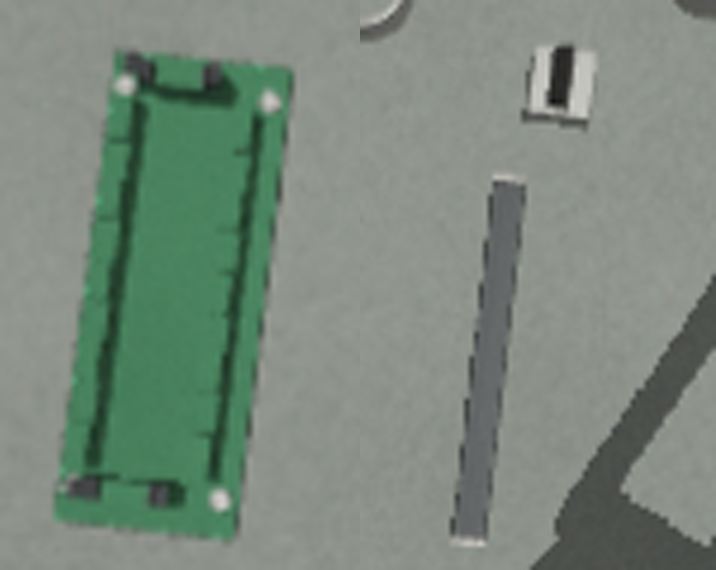

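The crop shows the rack empty, with both brackets visible: far posts at (140,70) and (212,73), near posts at (85,487) and (163,492). The bar is on the bench from (510,176) to (468,544), and the marker is unmoved.

```bash
python3 - <<'E'
from h import *
a=lambda x,y:(165+(x+.5)/6-.5,145+(y+.5)/6-.5); b=lambda x,y:(215+(x-360+.5)/4.75-.5,130+(y+.5)/4.75-.5)
q=np.array([onz('top',b(*p),.02)[:2] for p in [(493,175),(527,178),(487,545),(450,542)]])*1000
u=(q[0]+q[1]-q[2]-q[3])/2;print('bar',q.mean(0).round(1),np.linalg.norm(u).round(1),np.degrees(np.arctan2(u[1],u[0])).round(2))
q=np.array([onz('top',a(*p),.1)[:2] for p in [(140,70),(212,73),(163,492),(85,487)]])*1000
u=(q[0]+q[1]-q[2]-q[3])/2;print('brk',q.round(1),q.mean(0).round(1),np.linalg.norm(u).round(1),np.degrees(np.arctan2(u[1],u[0])).round(2))
t=cv2.imread('pics/t5.png');hsv=cv2.cvtColor(t,cv2.COLOR_BGR2HSV).astype(int)
g=((hsv[...,1]>90)&(abs(hsv[...,0]-70)<15)); g[:,:165]=0;g[:,225:]=0;g[:145]=0;g[245:]=0
c=np.argwhere(g)[:,::-1]; P=np.array([onz('top',p,.006)[:2]*1000 for p in c],np.float32); print(cv2.minAreaRect(P))
E
```

```text
bar [468.6  49.2] 280.0 -6.17
brk [[631.1 231.1]
 [629.3 189.9]
 [391.1 213.2]
 [393.8 257. ]] [511.3 222.8] 239.0 -5.9
((512.3036499023438, 226.64633178710938), (107.9886245727539, 286.0246887207031), 83.7342758178711)
```

Emit:
move_arm(commands=[[[0,0.03,0,0,0,8],[0,0.06,0,0,0,16],[0,0.1,0,0,0,24],[0,0.14,0,0,0,32],[0,0.18,0,0,0,40],[0,0.22,0,0,0,48],[0,0.25,0,0,0,56],[0,0.28,0,0,0,64],[-0.001,0.295,0,0,0,72],[-0.001,0.3015,0,0,0,76.2]]], hand=90)

```text
time: 35.6
tool_pos: [0.4691, 0.0509, 0.1985]
ee_rot: [-0.001, 0.052, 0.999, 0.0]
force: [0.5, -0.3, 0.7]
grip_width: 0.06
gripper_force: 0.0
```

Emit:
move_arm(commands=[[[0,0,-0.03,0,0,0],[0,0,-0.07,0,0,0],[0,0,-0.11,0,0,0],[0,0,-0.13,0,0,0],[0,0,-0.14,0,0,0],[0,0,-0.14,0,0,0],[0,0,-0.14,0,0,0],[0,0,-0.14,0,0,0],[0,0,-0.14,0,0,0],[0,0,-0.14,0,0,0]]])

```text
time: 36.85
tool_pos: [0.4701, 0.0499, 0.06]
ee_rot: [0.0, 0.055, 0.999, -0.0]
force: [-0.6, -0.4, -0.1]
grip_width: 0.0603
gripper_force: 0.0
```

```bash
python3 st.py
```

```text
t 36.85 pos [0.4701 0.0499 0.06  ] yang 83.7 z [ 0.001 -0.    -1.   ] j [-0.   -0.05  2.01 -0.    1.18 -1.46] w 0.0603 F [-0.6 -0.4 -0.1] 0.0
```

Down to 0.0205, grip, and lift.

Emit:
move_arm(commands=[[[0,0,-0.008,0,0,0],[0,0,-0.016,0,0,0],[0,0,-0.024,0,0,0],[0,0,-0.031,0,0,0],[0,0,-0.036,0,0,0],[0,0,-0.039,0,0,0],[0,0,-0.0395,0,0,0],[0,0,-0.0395,0,0,0],[0,0,-0.0395,0,0,0],[0,0,-0.0395,0,0,0]]])

```text
time: 38.1
tool_pos: [0.47, 0.0499, 0.0203]
ee_rot: [0.0, 0.055, 0.999, 0.0]
force: [-0.9, -0.4, 0.5]
grip_width: 0.0601
gripper_force: 0.0
```

Emit:
move_arm(commands=[[[0,0,0,0,0,0],[0,0,0,0,0,0],[0,0,0,0,0,0],[0,0,0,0,0,0],[0,0,0,0,0,0],[0,0,0,0,0,0],[0,0,0,0,0,0],[0,0,0,0,0,0],[0,0,0,0,0,0],[0,0,0,0,0,0]]], hand=255, squeeze=50)

```text
time: 39.35
tool_pos: [0.4699, 0.0499, 0.0201]
ee_rot: [0.0, 0.055, 0.999, 0.0]
force: [0.4, -0.2, -0.1]
grip_width: 0.0235
gripper_force: 50.0
```

Emit:
move_arm(commands=[[[0,0,0.01,0,0,0],[0,0,0.025,0,0,0],[0,0,0.045,0,0,0],[0,0,0.07,0,0,0],[0,0,0.1,0,0,0],[0,0,0.13,0,0,0],[0,0,0.15,0,0,0],[0,0,0.16,0,0,0],[0,0,0.16,0,0,0],[0,0,0.16,0,0,0]]])

```text
time: 40.6
tool_pos: [0.4692, 0.0499, 0.1792]
ee_rot: [-0.001, 0.055, 0.999, -0.0]
force: [-0.4, -1.3, -3.2]
grip_width: 0.0232
gripper_force: 50.0
```

Emit:
move_arm(commands=[[[0.004,0.017,0,0,0,0],[0.009,0.037,0,0,0,0],[0.014,0.06,0,0,0,0],[0.02,0.085,0,0,0,0],[0.026,0.11,0,0,0,0],[0.032,0.135,0,0,0,0],[0.037,0.155,0,0,0,0],[0.041,0.168,0,0,0,0],[0.042,0.174,0,0,0,0],[0.042,0.174,0,0,0,0]]])

```text
time: 41.85
tool_pos: [0.5118, 0.2239, 0.18]
ee_rot: [-0.0, 0.055, 0.999, -0.0]
force: [-0.6, 0.4, -3.0]
grip_width: 0.0234
gripper_force: 50.0
```

```bash
python3 st.py; python3 - <<'E'
from h import *
s=snap('side')
cv2.imwrite('pics/l6.png',cv2.resize(s[130:310,150:330],(600,600),interpolation=cv2.INTER_CUBIC))
E
```

```text
t 41.85 pos [0.5118 0.2239 0.18  ] yang 83.7 z [-0. -0. -1.] j [ 0.32  0.05  1.67 -0.    1.42 -1.14] w 0.0234 F [-0.6  0.4 -3. ] 49.998666644096375
```

View pics/l6.png

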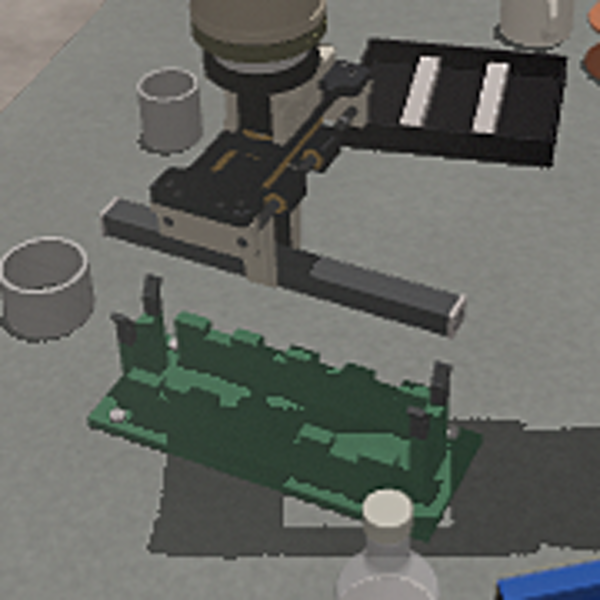

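Both tubes lie flat and apart in the tray at (420,90) and (490,97). The bar is level above both brackets.

Emit:
move_arm(commands=[[[0,0,-0.01,0,0,0],[0,0,-0.02,0,0,0],[0,0,-0.03,0,0,0],[0,0,-0.04,0,0,0],[0,0,-0.047,0,0,0],[0,0,-0.053,0,0,0],[0,0,-0.059,0,0,0],[0,0,-0.065,0,0,0],[0,0,-0.07,0,0,0],[0,0,-0.07,0,0,0]]])

```text
time: 43.15
tool_pos: [0.5115, 0.2238, 0.1096]
ee_rot: [-0.0, 0.055, 0.999, -0.0]
force: [-1.2, -0.4, -2.8]
grip_width: 0.023
gripper_force: 50.0
```

Emit:
move_arm(commands=[[[0,0,-0.003,0,0,0],[0,0,-0.006,0,0,0],[0,0,-0.009,0,0,0],[0,0,-0.012,0,0,0],[0,0,-0.015,0,0,0],[0,0,-0.017,0,0,0],[0,0,-0.019,0,0,0],[0,0,-0.019,0,0,0],[0,0,-0.019,0,0,0],[0,0,-0.019,0,0,0]]])

```text
time: 44.4
tool_pos: [0.5118, 0.2239, 0.0911]
ee_rot: [-0.0, 0.055, 0.999, 0.0]
force: [-0.6, 1.0, -2.9]
grip_width: 0.0238
gripper_force: 50.0
```

Emit:
move_arm(commands=[[[0,0,-0.001,0,0,0],[0,0,-0.002,0,0,0],[0,0,-0.0025,0,0,0],[0,0,-0.0025,0,0,0],[0,0,-0.0025,0,0,0],[0,0,-0.0025,0,0,0],[0,0,-0.0025,0,0,0],[0,0,-0.0025,0,0,0],[0,0,-0.0025,0,0,0],[0,0,-0.0025,0,0,0]]])

```text
time: 45.65
tool_pos: [0.512, 0.2239, 0.0891]
ee_rot: [0.0, 0.055, 0.999, 0.0]
force: [-2.9, -0.4, 5.7]
grip_width: 0.0233
gripper_force: 50.0
```

Emit:
move_arm(commands=[[[0,0,0,0,0,0],[0,0,0,0,0,0],[0,0,0,0,0,0],[0,0,0,0,0,0],[0,0,0.01,0,0,0],[0,0,0.03,0,0,0],[0,0,0.06,0,0,0],[0,0,0.09,0,0,0],[0,0,0.11,0,0,0],[0,0,0.11,0,0,0]]], hand=90)

```text
time: 46.9
tool_pos: [0.5132, 0.2244, 0.2014]
ee_rot: [0.002, 0.055, 0.999, 0.001]
force: [-0.1, 0.4, -0.7]
grip_width: 0.0604
gripper_force: 0.0
```

```bash
python3 - <<'E'
from h import *
import m
t=snap('top','t7.png'); s=snap('side','s7.png'); hsv=cv2.cvtColor(t,cv2.COLOR_BGR2HSV); H,S,V=[hsv[...,i].astype(int) for i in range(3)]
print('tab'); m.blobs(t,(V<70),'top',(240,115,290,170),.076,5)
A=cv2.resize(t[120:170,235:285],(400,400),interpolation=cv2.INTER_CUBIC); B=cv2.resize(s[200:290,170:300],(400,277),interpolation=cv2.INTER_CUBIC)
o=np.zeros((400,800,3),np.uint8);o[:,:400]=A;o[:277,400:]=B
cv2.imwrite('pics/l7.png',o)
E
python3 st.py
```

```text
tab
  A 30.0 px [260.  159.5] -> c [624.  -16.2] size [12.7 41.1] ang 76.2
t 47.0 pos [0.5116 0.2238 0.1981] yang 83.7 z [-0. -0. -1.] j [ 0.32  0.04  1.65  0.    1.45 -1.14] w 0.0599 F [ 0.1  0.2 -0.6] 0.0
```

View pics/l7.png

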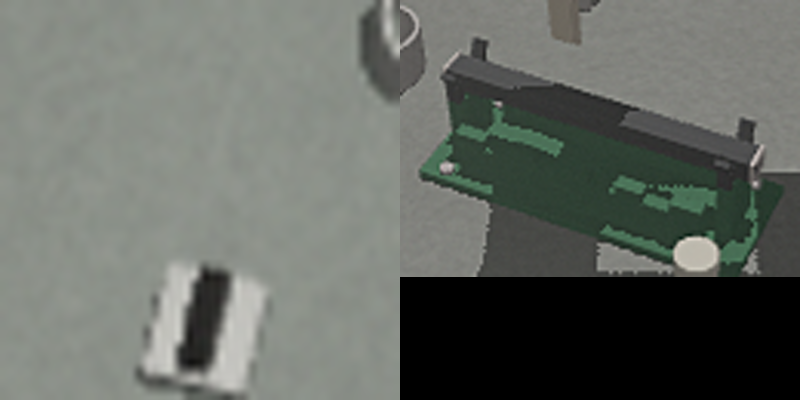

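The bar is seated in both brackets. The marker has been knocked to about (624, -16) mm and turned; its tab is now at crop (205,318).

```bash
python3 - <<'E'
from h import *
d=lambda x,y:(235+(x+.5)/8-.5,120+(y+.5)/8-.5)
for nm,z,P in(('tab',.076,[(204,265),(232,267),(207,372),(178,368)]),('roof',.046,[(170,263),(270,283),(246,390),(145,368)])):
    q=np.array([onz('top',d(*p),z)[:2] for p in P])*1000
    u=(q[0]+q[1]-q[2]-q[3])/2;w=(q[0]+q[3]-q[1]-q[2])/2;print(nm,q.mean(0).round(1),np.linalg.norm(u).round(1),np.degrees(np.arctan2(u[1],u[0])).round(1),np.linalg.norm(w).round(1),np.degrees(np.arctan2(w[1],w[0])).round(1))
s=cv2.imread('pics/s7.png'); print(proj('side',[.624,-.0162,.076]).round(1))
hsv=cv2.cvtColor(s,cv2.COLOR_BGR2HSV)[...,2]; p=proj('side',[.624,-.0162,.065]).astype(int)
m=np.zeros(s.shape[:2],np.uint8); y,x=p[1],p[0]; m[y-18:y+10,x-20:x+20]=(hsv[y-18:y+10,x-20:x+20]<70)*255
n,l,st,c=cv2.connectedComponentsWithStats(m); print(st[1:],c[1:].round(1)); 
for cc in c[1:]: print((onz('side',cc,.061)*1000).round(1))
E
```

```text
tab [624.7 -17. ] 47.3 -13.6 12.5 83.8
roof [626.7 -18.1] 49.2 -12.9 45.9 77.9
[227.5 176.2]
[[207 161  40  28 759]] [[224.4 175.4]]
[643.  -36.6  61. ]
```

Emit:
move_arm(commands=[[[0.01,-0.025,0,0,0,-1],[0.024,-0.05,0,0,0,-2],[0.038,-0.08,0,0,0,-3],[0.052,-0.11,0,0,0,-4],[0.066,-0.14,0,0,0,-5],[0.08,-0.17,0,0,0,-6],[0.094,-0.2,0,0,0,-6.9],[0.105,-0.225,-0.02,0,0,-6.9],[0.113,-0.24,-0.04,0,0,-6.9],[0.113,-0.241,-0.06,0,0,-6.9]]])

```text
time: 48.25
tool_pos: [0.6242, -0.0177, 0.136]
ee_rot: [-0.001, 0.115, 0.993, 0.0]
force: [0.2, -0.4, -0.1]
grip_width: 0.0601
gripper_force: 0.0
```

Emit:
move_arm(commands=[[[0,0,-0.015,0,0,0],[0,0,-0.03,0,0,0],[0,0,-0.042,0,0,0],[0,0,-0.042,0,0,0],[0,0,-0.042,0,0,0],[0,0,-0.042,0,0,0],[0,0,-0.042,0,0,0],[0,0,-0.042,0,0,0],[0,0,-0.042,0,0,0],[0,0,-0.042,0,0,0]]])

```text
time: 49.5
tool_pos: [0.6248, -0.0171, 0.0966]
ee_rot: [-0.0, 0.115, 0.993, 0.0]
force: [-0.2, 0.1, -0.0]
grip_width: 0.0604
gripper_force: 0.0
```

```bash
python3 st.py; python3 - <<'E'
from h import *
s=snap('side')
cv2.imwrite('pics/l8.png',cv2.resize(s[120:280,160:310],(560,597),interpolation=cv2.INTER_CUBIC))
E
```

```text
t 49.5 pos [ 0.6248 -0.0171  0.0966] yang 76.8 z [-0.  0. -1.] j [-0.11  0.3   1.55  0.    1.29 -1.45] w 0.0604 F [-0.2  0.1 -0. ] 0.0
```

View pics/l8.png

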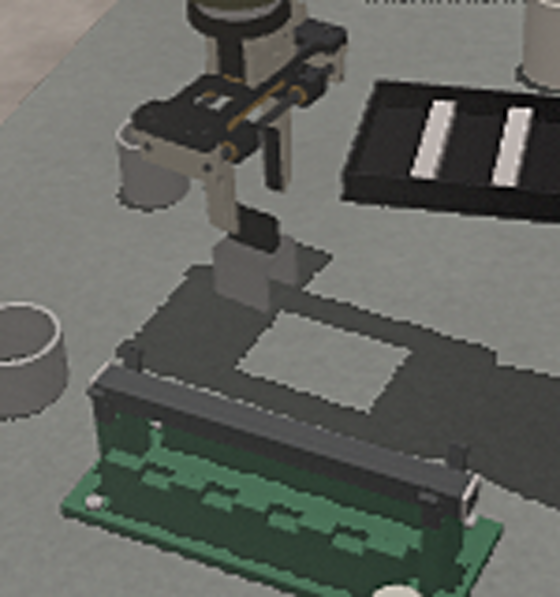

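The fingers straddle the tab at (258,228), with the marker upright. I'll descend and grip it.

Emit:
move_arm(commands=[[[0,0,-0.006,0,0,0],[0,0,-0.012,0,0,0],[0,0,-0.018,0,0,0],[0,0,-0.024,0,0,0],[0,0,-0.028,0,0,0],[0,0,-0.0295,0,0,0],[0,0,-0.0295,0,0,0],[0,0,-0.0295,0,0,0],[0,0,-0.0295,0,0,0],[0,0,-0.0295,0,0,0]]])

```text
time: 50.8
tool_pos: [0.625, -0.0171, 0.0673]
ee_rot: [0.0, 0.115, 0.993, -0.0]
force: [-0.1, 0.4, 0.6]
grip_width: 0.0605
gripper_force: 0.0
```

Emit:
move_arm(commands=[[[0,0,0,0,0,0],[0,0,0,0,0,0],[0,0,0,0,0,0],[0,0,0,0,0,0],[0,0,0,0,0,0],[0,0,0,0,0,0],[0,0,0,0,0,0],[0,0,0,0,0,0],[0,0,0,0,0,0],[0,0,0,0,0,0]]], hand=255, squeeze=35)

```text
time: 52.05
tool_pos: [0.6248, -0.0171, 0.067]
ee_rot: [-0.0, 0.115, 0.993, -0.0]
force: [0.2, 0.4, -1.1]
grip_width: 0.0139
gripper_force: 35.0
```

Emit:
move_arm(commands=[[[0,0,0.01,0,0,0],[0,0,0.025,0,0,0],[0,0,0.045,0,0,0],[0,0,0.07,0,0,0],[0,0,0.1,0,0,0],[0,0,0.13,0,0,0],[0,0,0.14,0,0,0],[0,0,0.14,0,0,0],[0,0,0.14,0,0,0],[0,0,0.14,0,0,0]]])

```text
time: 53.3
tool_pos: [0.6241, -0.017, 0.2055]
ee_rot: [-0.001, 0.115, 0.993, 0.0]
force: [0.3, -0.3, -1.7]
grip_width: 0.0137
gripper_force: 35.0
```

Emit:
move_arm(commands=[[[-0.01,0.025,0,0,0,1],[-0.024,0.05,0,0,0,2],[-0.038,0.08,0,0,0,3],[-0.052,0.11,0,0,0,4],[-0.066,0.14,0,0,0,5],[-0.08,0.17,0,0,0,6],[-0.094,0.2,0,0,0,7],[-0.105,0.225,0,0,0,7],[-0.113,0.24,0,0,0,7],[-0.113,0.241,0,0,0,7]]])

```text
time: 54.55
tool_pos: [0.5113, 0.2244, 0.2067]
ee_rot: [-0.0, 0.053, 0.999, -0.0]
force: [0.8, -0.3, -1.1]
grip_width: 0.014
gripper_force: 35.0
```

```bash
python3 st.py; python3 - <<'E'
from h import *
s=snap('side','s9.png')
cv2.imwrite('pics/l9.png',cv2.resize(s[130:310,150:330],(600,600),interpolation=cv2.INTER_CUBIC))
E
```

```text
t 54.55 pos [0.5113 0.2244 0.2067] yang 83.9 z [-0.001 -0.    -1.   ] j [ 0.32  0.03  1.64 -0.    1.47 -1.14] w 0.014 F [ 0.8 -0.3 -1.1] 34.98467445373535
```

View pics/l9.png

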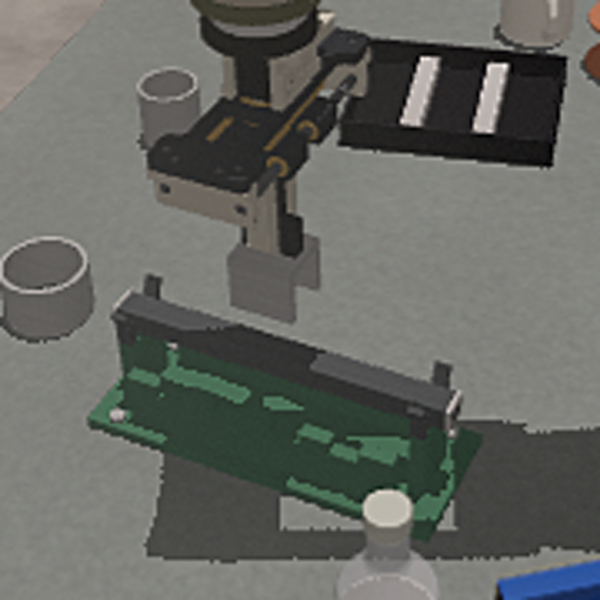

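The marker is held upright and square over the bar. I'll lower it onto the bar.

Emit:
move_arm(commands=[[[0,-0.0005,-0.01,0,0,0],[0,-0.0005,-0.02,0,0,0],[0,-0.0005,-0.03,0,0,0],[0,-0.0005,-0.038,0,0,0],[0,-0.0005,-0.044,0,0,0],[0,-0.0005,-0.05,0,0,0],[0,-0.0005,-0.056,0,0,0],[0,-0.0005,-0.062,0,0,0],[0,-0.0005,-0.067,0,0,0],[0,-0.0005,-0.07,0,0,0]]])

```text
time: 55.85
tool_pos: [0.5117, 0.2234, 0.1367]
ee_rot: [-0.0, 0.054, 0.999, -0.0]
force: [-0.2, 0.2, -0.7]
grip_width: 0.0136
gripper_force: 35.0
```

Emit:
move_arm(commands=[[[0,0,-0.004,0,0,0],[0,0,-0.008,0,0,0],[0,0,-0.011,0,0,0],[0,0,-0.014,0,0,0],[0,0,-0.016,0,0,0],[0,0,-0.018,0,0,0],[0,0,-0.0185,0,0,0],[0,0,-0.0185,0,0,0],[0,0,-0.0185,0,0,0],[0,0,-0.0185,0,0,0]]])

```text
time: 57.1
tool_pos: [0.5119, 0.2234, 0.1188]
ee_rot: [0.0, 0.054, 0.999, 0.0]
force: [0.3, 0.6, -1.5]
grip_width: 0.0139
gripper_force: 35.0
```

Emit:
move_arm(commands=[[[0,0,-0.001,0,0,0],[0,0,-0.002,0,0,0],[0,0,-0.0025,0,0,0],[0,0,-0.0025,0,0,0],[0,0,-0.0025,0,0,0],[0,0,-0.0025,0,0,0],[0,0,-0.0025,0,0,0],[0,0,-0.0025,0,0,0],[0,0,-0.0025,0,0,0],[0,0,-0.0025,0,0,0]]])

```text
time: 58.35
tool_pos: [0.5119, 0.2234, 0.1161]
ee_rot: [0.0, 0.054, 0.999, 0.0]
force: [0.5, 0.0, -1.0]
grip_width: 0.0133
gripper_force: 35.0
```

```bash
python3 st.py
```

```text
t 58.35 pos [0.5119 0.2234 0.1161] yang 83.8 z [ 0.  0. -1.] j [ 0.32  0.11  1.74  0.    1.3  -1.14] w 0.0133 F [ 0.5  0.  -1. ] 34.984495639801025
```

Emit:
move_arm(commands=[[[0,0,-0.0005,0,0,0],[0,0,-0.0005,0,0,0],[0,0,-0.0005,0,0,0],[0,0,-0.0005,0,0,0],[0,0,0.01,0,0,0],[0,0,0.03,0,0,0],[0,0,0.06,0,0,0],[0,0,0.09,0,0,0],[0,0,0.11,0,0,0],[0,0,0.11,0,0,0]]], hand=120)

```text
time: 59.6
tool_pos: [0.5131, 0.2238, 0.2289]
ee_rot: [0.002, 0.054, 0.999, 0.001]
force: [0.4, 0.4, -0.3]
grip_width: 0.049
gripper_force: 0.0
```

Emit:
move_arm(commands=[[[0,-0.03,0,0,0,0],[0,-0.06,0,0,0,0],[0,-0.09,0,0,0,0],[0,-0.12,0,0,0,0],[0,-0.15,0,0,0,0],[0,-0.18,0,0,0,0],[0,-0.21,0,0,0,0],[0,-0.23,0,0,0,0],[0,-0.24,0,0,0,0],[0,-0.24,0,0,0,0]]])

```text
time: 60.85
tool_pos: [0.5115, -0.0168, 0.2253]
ee_rot: [-0.001, 0.054, 0.999, 0.0]
force: [0.7, 0.4, -0.8]
grip_width: 0.0494
gripper_force: 0.0
```

```bash
python3 st.py; python3 - <<'E'
from h import *
s=snap('side');t=snap('top')
cv2.imwrite('pics/l10.png',np.hstack([cv2.resize(s[120:310,150:340],(500,500),interpolation=cv2.INTER_CUBIC),cv2.resize(t[145:240,165:222],(300,500),interpolation=cv2.INTER_CUBIC)]))
for p in([.512,.224,.125],[.512,.224,.087]): print(proj('side',p),proj('top',p))
E
```

```text
t 60.85 pos [ 0.5115 -0.0168  0.2253] yang 83.8 z [-0.001  0.    -1.   ] j [-0.13 -0.1   1.74  0.    1.5  -1.6 ] w 0.0494 F [ 0.7  0.4 -0.8] 0.0
[232.87473431 222.28363952] [187.79873195 190.01802267]
[233.59142017 233.78376371] [190.03381933 191.14363174]
```

View pics/l10.png

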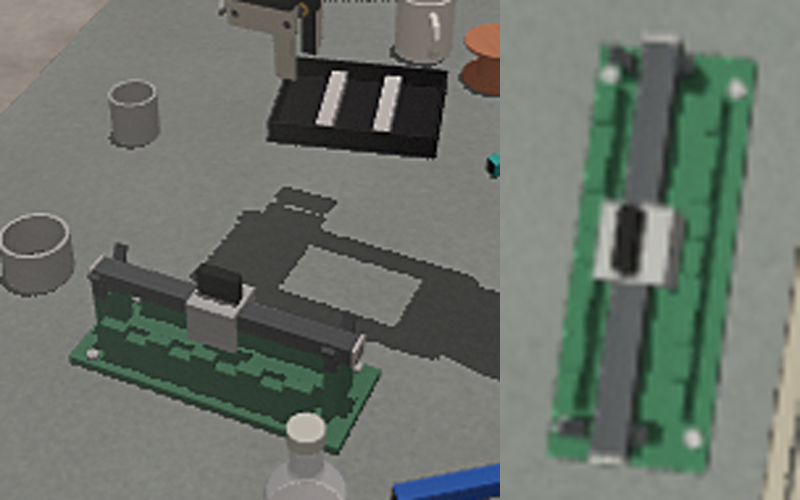

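The views show the marker hanging upright astride the seated bar, both tubes flat in the tray, and the arm clear of everything. I'll hand the job in.

```bash
python3 -c "
from bench import bot
print(bot.job_done())"
```

```text
the job is handed in; nothing more can be done
None
```

I handed the job in at about 61 s: both tubes lie flat in the tray, the bar is back in its brackets and the marker hangs upright astride it. The hand-in returned no verdict, so this rests on the last camera views.

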